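Lay out the planting gauge and hand fork from the tool caddy

ROBOT

A 6-joint arm with a two-finger parallel gripper is mounted at the origin on the work surface. World frame = base frame: x ahead of the robot, y to its left, z up, the work surface at z = 0. Lengths are in m, angles in rad, forces in N, time in s.
With the tool pointing down it reaches from about 0.4 to 0.925 m from the base axis. Payload 3.4 kg.
Tool frame: the origin (TCP) lies at the very end of the fingers, on their centre line; the grasp point (between the pads) lies 19 mm behind it; y points along the fingers, z is the direction in which the jaws open and shut, and the axes are right-handed (so a half turn about y gives the same grasp; the last joint's range is limited). The gripper opens to 85 mm and grips with 20 to 120 N. Pads are 22 mm wide; open, the fingers measure 114 mm over their backs; the gripper's body (76 mm by 85 mm) begins 54 mm behind the grasp point. The pads swing forward as they close: fully open they stand 13 mm farther back than shut.
Start: joints at [-1.268, 0.307, 1.506, -0, 1.328, -0.073], TCP at [0.211, -0.535, 0.231] pointing down, gripper open.
Joint ranges: [-3.12, 3.12], [-1.05, 2.28], [0.14, 2.33], [-1.42, 4.57], [0.1, 2.73], [-2.68, 2.68]. Speed limits (rad/s): [2.57, 2.57, 3.14, 3.14, 3.14, 3.14].

INTERFACE

Orientations are given as a unit quaternion [x, y, z, w].
In Python, from workcell import ctrl gives the robot as it stands. Calls block until the motion is done:
- ctrl.move_ptp(position, orientation): joint-space move of the TCP to a pose.
- ctrl.move_straight(position, v=0.15, rot=None): straight line of the TCP; rot=None keeps the orientation; v is the mean speed in m/s.
- ctrl.set_joints(angles): joint-space move.
- ctrl.move_gripper(opening, strength=None): opening from 0.0 (shut) to 1.0 (fully open); strength is the grip in N (None keeps the last); returns when the fingers have stopped.
- ctrl.hold(seconds).
- ctrl.inverse_kinematics(position, orientation): joint angles nearest the present ones, or None.
- ctrl.camera(name): name is "side" or "top"; returns a dict with "color" (420x560x3 uint8, red, green, blue), "z_map" (420x560 float32, m along the optical axis (not along the pixel's ray), 0 where there is no reading), "fx", "fy", "cx", "cy" (pixels), "distortion" ([k1, k2, p1, p2, k3] as OpenCV has them; the pictures are not rectified), "pose" (4x4, takes a point from camera to world coordinates). Camera axes: x right, y down, z forward; pixel columns grow to the right and rows downward; lengths in m; the calibration is good to about 2 mm. A picture is of the moment at which its call begins.
A pose or a line that the arm cannot do raises ctrl.PlanningError and nothing moves.
- ctrl.finish_job(): hands the job in, once; it reports no verdict.
Trained networks look in a picture, given as the dict that the camera call returned (one of the last four; its "shot" number tells which), for a name from the list of things; names that differ only in an ending like _2 or _b are one class to them, and where a whole thing is asked for, a point or a joint stands for the part that bears it (a point fixed in the world has none). Each returns a list of dicts, best first, with "confidence" (0 to 1); they miss things now and then, are a little off and sometimes report something else, mostly with a low value. They report only what shows in the picture. A call takes as long as a camera call.
- ctrl.look_for(query, picture): "bbox" ([left, top, width, height] in pixels, round what is visible of it).
Readings, each from a call of its own:
- ctrl.get_clock(): time.
- ctrl.get_joint_positions(): joint angles.
- ctrl.get_dq(): joint speeds.
- ctrl.get_joint_torque(): joint torques, N m.
- ctrl.get_position(): TCP position.
- ctrl.get_ee_rot(): TCP orientation.
- ctrl.get_wrist_force(): force on the tool from outside, world axes, zero at the start.
- ctrl.get_torque(): the same for the moment, N m.
- ctrl.get_grip_width(): opening from 0.0 (shut) to 1.0 (fully open).
Only numpy, scipy, OpenCV 4.12 (cv2) and the standard library are available. Lean on these libraries where they do the work, as an engineer would, in place of code of your own. Each camera call takes 0.05 s, during which the arm holds its last target. There are 200 camera calls.

TASK

Get things ready for planting out: first take the notched wooden gauge off the top of the tool crate and lay it flat on the teal kneeling block, then pick the red-handled hand fork from among the tools in the crate and lay it flat on the block too. Both must lie lengthwise along the block, side by side without touching, with nothing hanging over its edges; set them down rather than dropping them. Leave the other tools in the crate, and do not knock the glass jar or the tower of pots.

Things in the scene. Friction and masses are not known exactly. Their poses are not given: they have to be found in the camera images.
- caddy: fixed plywood caddy (sizes in mm): an open tool crate 198 (x) by 264 (y) outside, walls 8 thick and 46 high, floor 6 thick, with a shelf over it. Origin: centre of underside, -x is its open front (facing the middle of the table), z up. The four tools lie lengthwise along x, about 54 apart across y, in any order. Side panels (x 39 to 99, |y| 124 to 132) carry the shelf.
- shelf_front (a point): middle of the shelf's front lower edge, 70 mm before the caddy's centre, 305 above the table. The shelf (264 mm wide, 12 thick, things on it to 365 high) runs from here to x = +99 in the caddy's frame, over all but the front 29 of the crate, so a hand must reach in slanting, from the front.
- block: fixed teal hard silicone kneeling block, 260 (x) by 180 (y) by 35 mm high, flat top. Origin: centre of underside, x along its length (roughly across the robot's view).
- gauge: loose planting gauge: straight light wood bar 200 (x) by 30 (y) by 24 mm high, dark notches across its top, 80 g. It bridges the crate's front and back walls, its underside 46 above the table, right over the fork, 12 clear of the tools' tops. Origin: centre of underside, x along its length.
- gauge_end1 (a point): middle of the gauge's end face at x = -100 mm
- gauge_end2 (a point): middle of the gauge's end face at x = +100 mm
- fork: loose hand fork, 176 mm long, about 160 g: red plastic handle, steel shank, three flat steel tines 46 wide over all. Handle 110 x 24 wide x 28 high, from 88 behind to 22 ahead of the origin. Lies on the crate floor, tines to the crate's back. Origin: underside, mid-length (near its centre of mass); x along it to the tines, z up.
- fork_tip (a point): tip of the fork's middle tine, 88 mm ahead of its origin
- fork_butt (a point): end of the fork's handle, 88 mm behind its origin, 14 above its underside
- trowel: narrow hand trowel in the crate, green handle, steel blade 44 wide pointing to the crate's front, 176 mm long. Handle 110 x 24 wide x 28 high, from 88 behind to 22 ahead of the origin. Origin: underside, mid-length; x along the tool to its working end, z up. It stays in the crate.
- weeder: weeding knife in the crate, blue handle, forked steel blade 16 wide, 176 mm long. Handle 110 x 24 wide x 28 high, from 88 behind to 22 ahead of the origin. Origin: underside, mid-length; x along the tool to its working end, z up. It stays in the crate.
- dibber: dark wooden dibber in the crate with tapered point, 176 mm long. Handle 110 x 24 wide x 28 high, from 88 behind to 22 ahead of the origin. Origin: underside, mid-length; x along the tool to its working end, z up. It stays in the crate.
- pots: loose tower of nested brown plastic pots, 86 mm across, 152 high, standing on the table beyond the gap between caddy and block. Origin: centre of underside. Not to be disturbed.
- jar: loose glass jar with closed steel lid, 82 mm across, 130 high, standing on the table just behind the block, seen from the robot. Origin: centre of underside. Not to be disturbed.

How it is judged:
On the way, in this order (a step that is already met when the one before it is completed fails the run):
1. the gauge lies released on the block, lengthwise and wholly on it, the fork still in the crate (x of gauge_end1 in the frame of block between -0.131 and 0.131 m and y of gauge_end1 in the frame of block between -0.077 and 0.077 m and x of gauge_end2 in the frame of block between -0.131 and 0.131 m and y of gauge_end2 in the frame of block between -0.077 and 0.077 m and z of gauge in the frame of block between 0.03 and 0.041 m and angle between gauge's own z axis and vertical below 0.1 rad and angle between the x axis of gauge and the x axis of block, either way round below 0.35 rad and contact force between gauge and the fingers below 0.05 N and contact force between gauge and block above 0.1 N and linear speed of gauge below 0.03 m/s and x of fork in the frame of caddy between -0.09 and 0.09 m and y of fork in the frame of caddy between -0.12 and 0.12 m and z of fork in the frame of caddy below 0.03 m), for 0.2 s.
2. the fork lies released on the block, lengthwise and wholly on it (x of fork_tip in the frame of block between -0.131 and 0.131 m and y of fork_tip in the frame of block between -0.07 and 0.07 m and x of fork_butt in the frame of block between -0.131 and 0.131 m and y of fork_butt in the frame of block between -0.08 and 0.08 m and z of fork in the frame of block between 0.03 and 0.041 m and angle between fork's own z axis and vertical below 0.1 rad and angle between the x axis of fork and the x axis of block, either way round below 0.35 rad and contact force between fork and the fingers below 0.05 N and contact force between fork and block above 0.1 N and linear speed of fork below 0.03 m/s), for 0.2 s.
At the end, for the whole second after the job is handed in: Gauge and fork both at rest, released, flat (within 6 degrees) on the block's top, within 20 degrees of its length, their ends inside its outline (to about 3 mm), not touching each other; trowel, weeder and dibber still lying in the crate; jar and pots upright within 20 mm of where they stood (all of step 2 and x of gauge_end1 in the frame of block between -0.131 and 0.131 m and y of gauge_end1 in the frame of block between -0.077 and 0.077 m and x of gauge_end2 in the frame of block between -0.131 and 0.131 m and y of gauge_end2 in the frame of block between -0.077 and 0.077 m and z of gauge in the frame of block between 0.03 and 0.041 m and angle between gauge's own z axis and vertical below 0.1 rad and angle between the x axis of gauge and the x axis of block, either way round below 0.35 rad and contact force between gauge and the fingers below 0.05 N and contact force between gauge and block above 0.1 N and linear speed of gauge below 0.03 m/s and contact force between gauge and fork below 0.02 N and x of trowel in the frame of caddy between -0.09 and 0.09 m and y of trowel in the frame of caddy between -0.12 and 0.12 m and z of each of trowel, weeder, dibber in the frame of caddy below 0.03 m and x of weeder in the frame of caddy between -0.09 and 0.09 m and y of weeder in the frame of caddy between -0.12 and 0.12 m and x of dibber in the frame of caddy between -0.09 and 0.09 m and y of dibber in the frame of caddy between -0.12 and 0.12 m and distance of each of jar, pots from where it was at the start of the episode below 0.02 m and angle between each of jar, pots's own z axis and vertical below 0.15 rad).
It fails at once if the gauge or the fork is dropped or thrown (moves over 0.6 m/s, a fall of about 20 mm, out of the fingers) ((contact force between gauge and the fingers below 0.05 N and linear speed of gauge above 0.6 m/s) or (contact force between fork and the fingers below 0.05 N and linear speed of fork above 0.6 m/s)).
It fails at once if the jar or the pot tower is tipped over 0.3 rad or shoved over 20 mm (distance of any of jar, pots from where it was at the start of the episode above 0.02 m or angle between any of jar, pots's own z axis and vertical above 0.3 rad).
It also fails if it takes over 62 s, if anything falls off the work surface, if the arm or the gripper's body presses on something with over 40 N, if the wrist force passes 120 N, or if a joint passes its speed limit or range.

## Working session

There is one attempt and no reset: what is moved stays moved. The work goes in short steps, each a Python script; the robot and the scene stay as the last script left them, time stands still between calls to the robot, and variables do not carry over. Pictures are saved under pics/ and viewed, about 8 in all and at most 12, crops included, and the job is handed in when it is done.

```bash
mkdir -p pics; ls
cat > h.py <<'E'
import numpy as np, cv2
from workcell import ctrl
def save(p,name): cv2.imwrite('pics/'+name, p["color"][:,:,::-1])
def K(p): return np.array([[p["fx"],0,p["cx"]],[0,p["fy"],p["cy"]],[0,0,1.]])
def world(p,uv,z=None):
    uv=np.asarray(uv,float).reshape(-1,1,2)
    n=cv2.undistortPoints(uv,K(p),np.array(p["distortion"]))[:,0]
    if z is None:
        px=np.round(uv[:,0]).astype(int); z=p["z_map"][px[:,1],px[:,0]]
    c=np.c_[n*np.asarray(z)[:,None],z]
    T=np.array(p["pose"]); return c@T[:3,:3].T+T[:3,3]
def cloud(p):
    h,w=p["z_map"].shape; u,v=np.meshgrid(np.arange(w),np.arange(h))
    W=world(p,np.c_[u.ravel(),v.ravel()],p["z_map"].ravel()).reshape(h,w,3)
    W[p["z_map"]<=0]=np.nan; return W
E
python3 - <<'E'
from h import *
np.set_printoptions(precision=4,suppress=True)
ims=[]
for n in ["top","side"]:
    p=ctrl.camera(n); save(p,n+"0.png"); print(n,np.array(p["pose"])[:3],p["fx"])
    for q in ["caddy","block","gauge","fork","trowel","weeder","dibber","pots","jar","gauge_end1","fork_butt","fork_tip"]:
        print(q,[(r["bbox"],round(r["confidence"],2)) for r in ctrl.look_for(q,p)[:2]])
    W=cloud(p); np.save(n+"0.npy",W); np.save(n+"c.npy",p["color"])
print(ctrl.get_ee_rot(),ctrl.get_clock())
E
```

```text
pics
top [[ 0.0042 -0.9925  0.1221  0.4399]
 [-0.9999 -0.0024  0.0148 -0.0014]
 [-0.0144 -0.1221 -0.9924  1.3575]] 442.3373009154826
caddy [([159.3, 145.6, 102.0, 116.1], 0.94)]
block [([312.3, 206.4, 93.0, 62.2], 0.85)]
gauge [([232.6, 236.4, 22.8, 10.5], 0.55)]
fork [([230.3, 237.1, 22.6, 11.3], 0.61)]
trowel [([238.0, 201.0, 16.3, 13.2], 0.67)]
weeder [([234.7, 186.4, 21.3, 11.5], 0.6)]
dibber [([234.8, 235.6, 20.1, 13.1], 0.31)]
pots [([276.9, 140.2, 30.2, 36.4], 0.76), ([159.5, 145.6, 102.8, 112.9], 0.24)]
jar [([342.4, 165.7, 29.4, 31.0], 0.72)]
gauge_end1 [([232.0, 237.8, 24.0, 15.8], 0.77)]
fork_butt []
fork_tip []
side [[-0.9865 -0.1238  0.1071  0.4967]
 [-0.1636  0.7195 -0.675   0.7705]
 [ 0.0065 -0.6834 -0.73    0.9963]] 423.1783517244361
caddy [([219.2, 195.3, 139.1, 151.5], 0.86)]
block [([300.7, 164.1, 56.9, 46.4], 0.77)]
gauge [([309.4, 272.8, 23.0, 62.0], 0.59)]
fork [([303.8, 320.3, 21.3, 13.6], 0.41)]
trowel [([268.8, 272.2, 25.0, 49.9], 0.67), ([308.7, 274.1, 25.1, 63.3], 0.24)]
weeder [([247.7, 267.0, 22.4, 50.3], 0.95)]
dibber [([292.7, 272.8, 17.5, 57.2], 0.69), ([266.7, 154.5, 25.5, 43.0], 0.38)]
pots [([231.1, 196.7, 7.9, 15.3], 0.5)]
jar [([265.7, 156.8, 30.8, 41.1], 0.73), ([307.8, 275.0, 24.8, 59.6], 0.34)]
gauge_end1 [([307.7, 277.6, 22.1, 58.3], 0.7)]
fork_butt [([304.6, 318.1, 23.9, 15.8], 0.55), ([292.4, 271.7, 17.0, 56.8], 0.36)]
fork_tip [([304.7, 320.1, 19.5, 13.3], 0.38)]
[-0.1321  0.6947 -0.6946  0.1321] 1.3
```

View pics/top0.png

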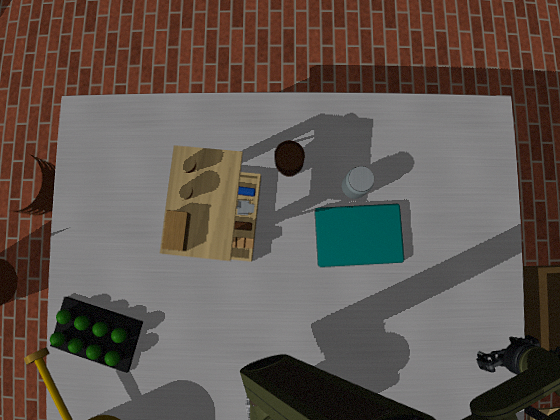

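View pics/side0.png

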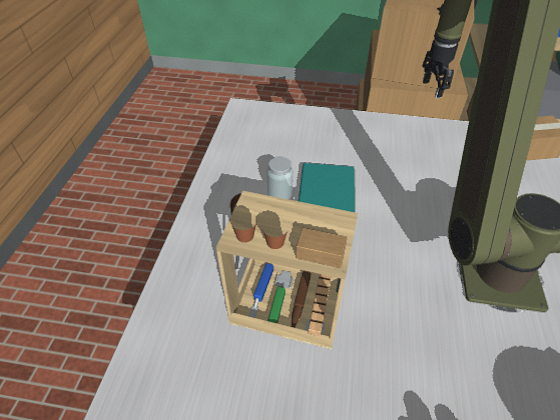

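Run:
```python
from h import *
np.set_printoptions(precision=4,suppress=True)
def rect(P,n):
    r=cv2.minAreaRect((P[:,:2]*1000).astype(np.float32)); print(n,len(P),r,'zmed',np.median(P[:,2]).round(4)); print(cv2.boxPoints(r))
for n in ["top","side"]:
    W=np.load(n+"0.npy").reshape(-1,3); C=np.load(n+"c.npy").reshape(-1,3).astype(int)
    f=np.isfinite(W).all(1)
    teal=f&(C[:,1]>C[:,0]+40)&(abs(C[:,1]-C[:,2])<40)&(abs(W[:,2]-.035)<.008)&(W[:,1]<.05)
    rect(W[teal],n+' block')
    cx=W[:,0]; cy=W[:,1]
    reg=f&(cx>.3)&(cx<.85)&(cy>.0)&(cy<.45)
    s=reg&(abs(W[:,2]-.317)<.006)&(cy>.1); rect(W[s],n+' shelf')
    fr=reg&(abs(W[:,2]-.070)<.005); print('z70',fr.sum()); rect(W[fr],n+' z70')
    w=reg&(abs(W[:,2]-.046)<.004); rect(W[w],n+' z46')
    for nm,b in dict(top=dict(jar=[342,166,29,31],pots=[277,140,30,36]),side=dict(jar=[266,157,31,41]))[n].items():
        u,v=np.meshgrid(np.arange(b[0],b[0]+b[2]),np.arange(b[1],b[1]+b[3])); P=np.load(n+"0.npy")[v,u].reshape(-1,3)
        P=P[np.isfinite(P).all(1)]; h=P[P[:,2]>.11]; print(nm,len(h),h[:,2].max() if len(h) else 0); 
        if len(h): print(cv2.minEnclosingCircle((h[:,:2]*1000).astype(np.float32)))
for n in ["top","side"]:
    p=cv2.imread(f'pics/{n}0.png'); a=dict(top=p[140:270,150:270],side=p[190:350,210:370])[n]
    cv2.imwrite(f'pics/{n}crop.png',cv2.resize(a,None,fx=4,fy=4,interpolation=cv2.INTER_CUBIC))
a=cv2.imread('pics/topcrop.png');b=cv2.imread('pics/sidecrop.png')
a=a[:,240:]; o=np.zeros((640,800,3),np.uint8)
o=np.zeros((600,800,3),np.uint8); o[:520,:240]=a; b=b[40:,80:]; o[:600,240:800]=b[:600,:560]
cv2.imwrite('pics/crop0.png',o)
```

```text
top block 4957 ((508.8072509765625, -223.44090270996094), (176.94944763183594, 258.7492370605469), 3.084862232208252) zmed 0.0346
[[ 413.4984  -99.015 ]
 [ 427.423  -357.3893]
 [ 604.1161 -347.8668]
 [ 590.1915  -89.4925]]
top shelf 6640 ((571.622802734375, 201.07122802734375), (170.0052490234375, 265.655029296875), 84.4290542602539) zmed 0.3168
[[431.1708 129.3647]
 [695.571  103.5754]
 [712.0748 272.7777]
 [447.6746 298.567 ]]
z70 210
top z70 210 ((583.6592407226562, 81.91944122314453), (64.27898406982422, 264.74005126953125), 67.78231811523438) zmed 0.0698
[[448.9644 102.2188]
 [694.0485   2.1136]
 [718.3541  61.6201]
 [473.27   161.7253]]
top z46 275 ((562.7091674804688, 116.95048522949219), (63.264984130859375, 263.9681396484375), 84.4088134765625) zmed 0.0459
[[428.2711  98.3277]
 [690.9833  72.6093]
 [697.1472 135.5733]
 [434.435  161.2917]]
jar 481 0.13645420311484258
((662.94970703125, -214.58274841308594), 35.88286209106445)
pots 755 0.15689236473473378
((724.7112426757812, -10.519421577453613), 43.439456939697266)
side block 2246 ((511.68896484375, -241.80133056640625), (1
[... 187 characters left out ...]
5606689453125, 200.84683227539062), (173.56446838378906, 264.56298828125), 84.59742736816406) zmed 0.3179
[[432.696  126.9048]
 [696.0837 101.9954]
 [712.4253 274.7888]
 [449.0377 299.6982]]
z70 731
side z70 731 ((574.0258178710938, 205.4376220703125), (162.3975067138672, 263.5213317871094), 84.67415618896484) zmed 0.0709
[[435.2971 136.8194]
 [697.6808 112.3594]
 [712.7545 274.0558]
 [450.3708 298.5158]]
side z46 523 ((572.947021484375, 197.2567901611328), (181.4799346923828, 262.9206848144531), 84.36245727539062) zmed 0.0465
[[433.2086 119.8697]
 [694.8577  94.0417]
 [712.6854 274.6439]
 [451.0363 300.4719]]
jar 395 0.3199047879556991
((641.29248046875, -66.76654052734375), 183.8759765625)
```

View pics/crop0.png

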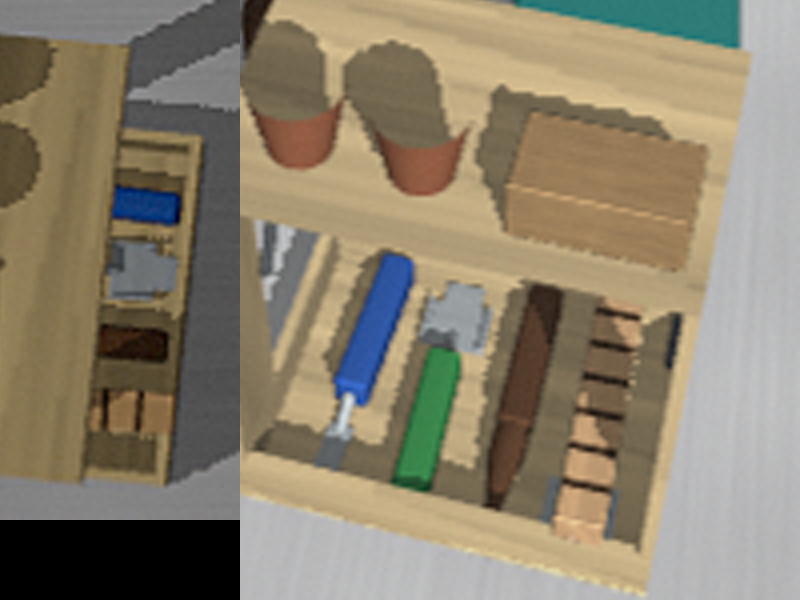

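The gauge (side-view orange-tan bar around pixel (310,300)) lies over the fork, next to the dark dibber; the caddy front faces world -y, and block, jar and pots are to the right in the top view. Next I'll measure the gauge in the caddy frame and check IK for a 35° slanted hand.

```bash
cat >> h.py <<'E'
from scipy.spatial.transform import Rotation as R
XC=np.array([.0968,.9953,0]); YC=np.array([-.9953,.0968,0]); OC=np.array([.5707,.1866,0])
def tocad(W): d=W-OC; return np.stack([d@XC,d@YC,W[...,2]],-1)
def tow(x,y,z): return OC+x*XC+y*YC+np.array([0,0,z])
def quat(xdir_ang,t,flip=1):
    """hand slanting: fingers point along (sin t)*x + (-cos t) z ; jaws open along horizontal normal"""
    x=np.array([np.cos(xdir_ang),np.sin(xdir_ang),0]); ty=np.sin(t)*x+np.array([0,0,-np.cos(t)])
    tz=flip*np.array([-x[1],x[0],0]); tx=np.cross(ty,tz)
    return R.from_matrix(np.c_[tx,ty,tz]).as_quat(), ty
AC=np.arctan2(XC[1],XC[0]); BO=np.array([.510,-.2235,0]); AB=AC+np.deg2rad(8.6)
E
python3 - <<'E'
from h import *
np.set_printoptions(precision=4,suppress=True)
for n in ["side","top"]:
    W=np.load(n+"0.npy"); C=tocad(W)
    m=(np.abs(C[...,2]-.070)<.006)&(np.abs(C[...,1]-.081)<.035)&(np.abs(C[...,0])<.12)
    P=C[m]; print(n,len(P),cv2.minAreaRect((P[:,:2]*1000).astype(np.float32)))
    for a in np.arange(-.11,.11,.02):
        q=P[(P[:,0]>=a)&(P[:,0]<a+.02)]
        if len(q): print(a.round(2),len(q),q[:,1].min(),q[:,1].max(),np.median(q[:,2]), q[:,0].min(),q[:,0].max())
print(ctrl.get_joint_positions())
for t in (30,35,40,45):
  for flip in (1,-1):
    for nm,(p,a) in dict(g=(tow(-.06,.081,.062),AC),gu=(tow(-.06,.081,.14),AC),go=(tow(-.27,.081,.14),AC),f=(tow(-.045,.081,.032),AC),b=(BO+[.04,-.06,.05],AB)).items():
        q,ty=quat(a,np.deg2rad(t),flip); j=ctrl.inverse_kinematics(p+.019*ty,q); print(t,flip,nm,None if j is None else np.round(j,2))
E
```

```text
side 703 ((18.50860595703125, 83.18921661376953), (162.6966552734375, 30.245319366455078), 2.201555013656616)
-0.07 47 0.06674818865454779 0.09470664055094136 0.07112686832720394 -0.062431002727232565 -0.050227085894163116
-0.05 75 0.066137570911018 0.09611671534813952 0.07134364711789887 -0.04994913733407464 -0.030492277688924093
-0.03 80 0.06720801639275491 0.09692889907126512 0.07069589641746499 -0.029829488996740868 -0.010247044238567078
-0.01 82 0.0675799009585156 0.09734591186607494 0.07070610186219967 -0.009686766118272589 0.009973009867975561
0.01 81 0.06833516042451007 0.09822077560874308 0.07122547850196959 0.010353971918373095 0.029149164166291115
0.03 90 0.0691979834904877 0.09892971844699743 0.07120584736878083 0.03001955636904858 0.04959374883169881
0.05 94 0.06982448522711579 0.10001366653770685 0.07099544966092936 0.05019547464424773 0.06979081303119669
0.07 97 0.07107717400049786 0.10077526252857785 0.07088933020802124 0.07024341738519858 0.08982195109279667
0.09 57 0.07151825229715063 0.10105032830573134 0.07037866490445155 0.09008532680316596 0.09993316546365988
to
[... 1736 characters left out ...]
56  2.16]
40 -1 g [-0.28  0.55  2.03  0.89  0.95 -0.87]
40 -1 gu [-0.28  0.41  1.96  0.8   1.08 -0.69]
40 -1 go [-0.67  0.47  1.83  0.59  1.32 -0.87]
40 -1 f [-0.25  0.61  2.05  0.96  0.89 -0.94]
40 -1 b [-0.79  0.81  1.34  0.44  1.56 -0.98]
45 1 g [-0.33  0.6   2.03  0.95  1.01  2.17]
45 1 gu [-0.33  0.45  1.98  0.86  1.13  2.36]
45 1 go [-0.71  0.51  1.82  0.63  1.38  2.22]
45 1 f [-0.3   0.65  2.05  1.02  0.95  2.1 ]
45 1 b [-0.81  0.85  1.3   0.48  1.63  2.15]
45 -1 g [-0.33  0.6   2.03  0.95  1.01 -0.97]
45 -1 gu [-0.33  0.45  1.98  0.86  1.13 -0.79]
45 -1 go [-0.71  0.51  1.82  0.63  1.38 -0.92]
45 -1 f [-0.3   0.65  2.05  1.02  0.95 -1.04]
45 -1 b [-0.81  0.85  1.3   0.48  1.63 -1.  ]
```

Run:
```python
from h import *
np.set_printoptions(precision=4,suppress=True)
t=np.deg2rad(35); ag=AC+np.deg2rad(2.2)
q,ty=quat(ag,t,-1); g=tow(-.06,.0813,.062)+.019*ty
ctrl.move_ptp(g-.13*ty+[0,-.08,.04],q); print(ctrl.get_clock())
ctrl.move_gripper(.62,50)
ctrl.move_straight(g-.13*ty,v=.2); ctrl.move_straight(g,v=.15)
print('w0',ctrl.get_wrist_force(),ctrl.get_position()-g)
ctrl.move_gripper(0.,50); print('grip',ctrl.get_grip_width(),ctrl.get_wrist_force())
ctrl.move_straight(g+[0,0,.045],v=.1); print('lift',ctrl.get_grip_width(),ctrl.get_wrist_force(),ctrl.get_clock())
h=tow(-.27,.0813,.15)+.019*ty
ctrl.move_straight(h,v=.25)
p=ctrl.camera("top"); save(p,"lift.png"); W=cloud(p); np.save("lift.npy",W); np.save("liftc.npy",p["color"])
print(ctrl.get_grip_width(),ctrl.get_clock())
```

```text
3.3917
w0 [-0.5671 -0.002   0.6823] [ 0.0007 -0.0006  0.0004]
grip 0.34273990849413427 [-1.1971 -4.1952  5.9327]
lift 0.3406720446282062 [ 0.8819  0.4361 -0.8145] 6.3583
0.3402458858687903 7.4167
```

View pics/lift.png

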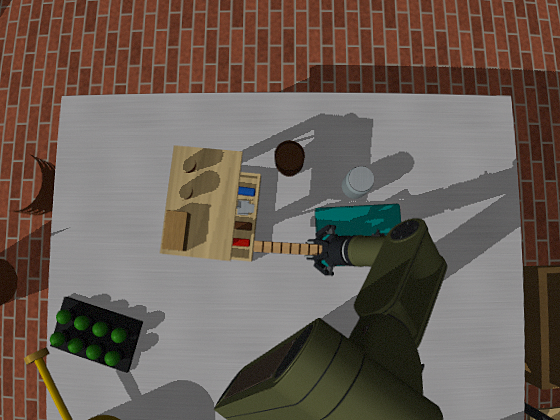

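The gauge is held (bar from px (255,246) to (320,248)) and the fork's red handle now shows at (241,242). I'll check its pitch while held, then place it.

Run:
```python
from h import *
np.set_printoptions(precision=4,suppress=True)
W=np.load("lift.npy"); C=tocad(W)
P=C[240:256,250:312].reshape(-1,3); P=P[(P[:,2]>.10)&(P[:,2]<.25)]
c=np.polyfit(P[:,0],P[:,2],1); i=np.abs(P[:,2]-np.polyval(c,P[:,0]))<.004; P=P[i]; c=np.polyfit(P[:,0],P[:,2],1)
print('pitch',c,'z at grasp',np.polyval(c,-.27),'exp .158', 'yaw',np.polyfit(P[:,0],P[:,1],1),P[:,0].min(),P[:,0].max(),'ymin/max',P[:,1].min(),P[:,1].max())
t=np.deg2rad(35); q,ty=quat(AB,t,-1); xb=np.array([np.cos(AB),np.sin(AB),0]); nb=np.array([xb[1],-xb[0],0])
f=BO+.04*nb-.06*xb+[0,0,.053]+.019*ty; print(f,nb)
for z in (.05,): ctrl.move_straight(f+[0,0,z],v=.25,rot=q)
print('above',ctrl.get_wrist_force(),ctrl.get_position()-f,ctrl.get_grip_width())
p=ctrl.camera("top"); save(p,"above.png"); W=cloud(p)
d=W-BO; B=np.stack([d@xb,d@nb,W[...,2]],-1).reshape(-1,3)
P=B[(B[:,2]>.09)&(B[:,2]<.14)&(np.abs(B[:,1]-.04)<.02)&(B[:,0]>-.02)&(B[:,0]<.13)]
print(len(P),'x',P[:,0].min(),P[:,0].max(),'y',P[:,1].min(),P[:,1].max(),np.polyfit(P[:,0],P[:,2],1),np.polyfit(P[:,0],P[:,1],1))
```

```text
pitch [0.0029 0.1571] z at grasp 0.15630819439588514 exp .158 yaw [0.0463 0.0945] -0.26846654824256055 -0.11036989337481716 ymin/max 0.05776332279275902 0.1032144071603361
[ 0.5526 -0.2704  0.0374] [0.9986 0.0531 0.    ]
above [-0.4801  1.1392 -0.9733] [-0.0006  0.0015  0.05  ] 0.3436703571452224
472 x -0.019906984302659855 0.10074771946964989 y 0.023288427895421293 0.05376230494751831 [-0.0033  0.1094] [0.0003 0.0379]
```

Run:
```python
from h import *
np.set_printoptions(precision=4,suppress=True)
t=np.deg2rad(35); q,ty=quat(AB,t,-1); xb=np.array([np.cos(AB),np.sin(AB),0]); nb=np.array([xb[1],-xb[0],0])
f=BO+.04*nb-.06*xb+[0,0,.053]+.019*ty
ctrl.move_straight(f+[0,0,.003],v=.08); ctrl.hold(.1); f0=ctrl.get_wrist_force()[2]; z=.003
for k in range(8):
    z-=.001; ctrl.move_straight(f+[0,0,z],v=.03); ctrl.hold(.05); d=ctrl.get_wrist_force()[2]-f0; print(round(z,4),round(d,2),ctrl.get_position()[2]-f[2])
    if d>1.5: break
ctrl.move_gripper(.5); ctrl.hold(.3)
ctrl.move_straight(f+[0,0,z]-.10*ty,v=.15)
ctrl.move_gripper(.55)
print(ctrl.get_grip_width(),ctrl.get_clock())
ctrl.move_ptp(f+[-.1,-.12,.2],q)
for n in ["top","side"]:
    p=ctrl.camera(n); save(p,n+"1.png"); W=cloud(p); np.save(n+"1.npy",W); np.save(n+"1c.npy",p["color"])
    d=W-BO; B=np.stack([d@xb,d@nb,W[...,2]],-1).reshape(-1,3)
    P=B[(B[:,2]>.05)&(B[:,2]<.07)&(np.abs(B[:,1])<.088)&(np.abs(B[:,0])<.14)]
    print(n,len(P)); 
    if len(P): print('x',P[:,0].min(),P[:,0].max(),'y',P[:,1].min(),P[:,1].max(),np.median(P[:,2]),np.polyfit(P[:,0],P[:,1],1))
    C=tocad(W).reshape(-1,3); I=p["color"].reshape(-1,3).astype(int)
    red=(I[:,0]>90)&(I[:,1]<.45*I[:,0])&(I[:,2]<.45*I[:,0])&(np.abs(C[:,0])<.1)&(np.abs(C[:,1])<.125)&(C[:,2]<.05)
    P=C[red]; print('red',len(P),P.min(0),P.max(0),np.median(P[:,2]))
    for a in np.arange(-.1,.05,.02):
        s=P[(P[:,0]>=a)&(P[:,0]<a+.02)&(P[:,2]>.028)]
        if len(s)>3: print(a.round(2),len(s),s[:,1].min(),s[:,1].max(),np.median(s[:,2]))
a=cv2.imread('pics/top1.png')[140:280,220:420]; b=cv2.imread('pics/side1.png')[190:350,210:370]
o=np.zeros((560,800,3),np.uint8); o[:280,:400]=cv2.resize(a,(400,280),interpolation=cv2.INTER_CUBIC); o[:400,400:]=cv2.resize(b,(400,400),interpolation=cv2.INTER_CUBIC)
cv2.imwrite('pics/crop1.png',o); print(ctrl.get_clock())
```

```text
0.002 0.1 0.0020292384639135005
0.001 4.81 0.0017818220951627967
0.5502500379310922 11.6
top 691
x -0.10094042056432138 0.0983494638512668 y 0.023864356694777055 0.05472800244189797 0.05854483673737865 [-0.0071  0.0389]
red 92 [-0.0855  0.0687  0.0268] [-0.0377  0.0905  0.0419] 0.033775797287761145
-0.1 12 0.07100023933957886 0.08902832767545948 0.03391256555739919
-0.08 43 0.06867019272298366 0.08830245503094535 0.033621764709401036
-0.06 32 0.0734174613242933 0.09047107548954468 0.034008610392893046
side 389
x -0.09986332053768364 0.09523980495902587 y 0.025306517073771975 0.05557832372699689 0.05947478804954931 [-0.0013  0.0403]
red 298 [-0.0839  0.0659  0.0134] [0.0248 0.0904 0.0396] 0.03467334195318822
-0.1 8 0.06805818614161706 0.08176014856323369 0.03369368356755004
-0.08 48 0.06588799170601475 0.08811166624944324 0.03477146219920774
-0.06 52 0.06779978238231467 0.08836920593579786 0.03460051535432329
-0.04 48 0.06895538002886678 0.08879413623688497 0.03501925137298251
-0.02 50 0.06969432193254962 0.08889301459929916 0.03520148417239122
0.0 62 0.06864980113033221 0.09037193417202291 0.035090214603724135
0.02 14 0.0706746019822356 0.08893225224751751 0.03178510438266402
12.4083
```

View pics/crop1.png

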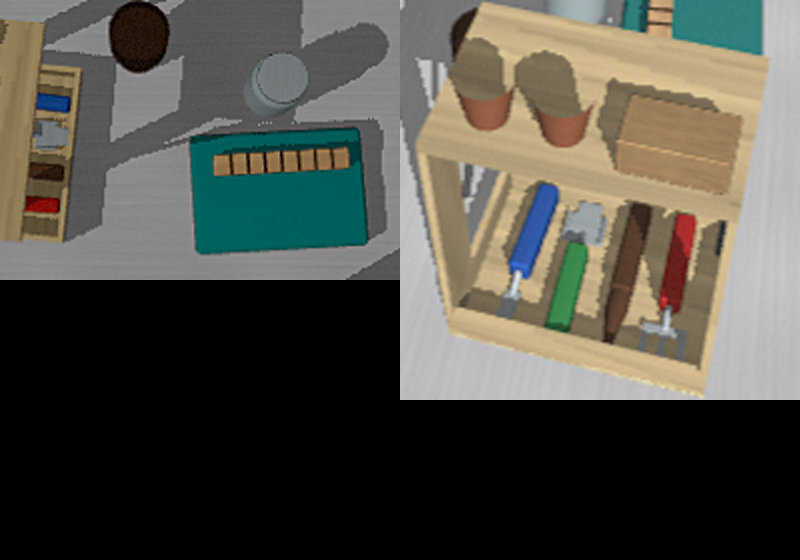

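Gauge lies cleanly on the block (crop px 215–350, 160); fork handle is red at crop (675,265), with the dibber beside it. Now the fork.

Run:
```python
from h import *
np.set_printoptions(precision=4,suppress=True)
W=np.load("side1.npy"); C=tocad(W).reshape(-1,3); I=np.load("side1c.npy").reshape(-1,3).astype(int)
dk=(I[:,0]<110)&(I[:,0]>I[:,2]+12)&(np.abs(C[:,0]+.045)<.03)&(C[:,1]>0)&(C[:,1]<.06)&(C[:,2]>.024)&(C[:,2]<.045)
D=C[dk]; print('dibber y',len(D),D[:,1].min(),D[:,1].max(),np.polyfit(D[:,0],D[:,1],1))
assert np.percentile(D[:,1],97)<.0425
t=np.deg2rad(35); q,ty=quat(AC+np.deg2rad(1.7),t,-1); g=tow(-.045,.0787,.033)+.019*ty
ctrl.move_gripper(.47,60)
pre=g-.13*ty
ctrl.move_ptp(pre+[0,-.08,.04],q); ctrl.move_straight(pre,v=.2); ctrl.hold(.1)
f0=np.array(ctrl.get_wrist_force())
ctrl.move_straight(g-.045*ty,v=.15); d=0
for s in np.arange(.036,-.001,-.009):
    ctrl.move_straight(g-s*ty,v=.08); d=np.linalg.norm(np.array(ctrl.get_wrist_force())-f0); print(round(s,3),d.round(2))
    if d>4: break
print(ctrl.get_position()-g,ctrl.get_clock())
if d<4:
    ctrl.move_gripper(0.,60); print('grip',ctrl.get_grip_width(),np.array(ctrl.get_wrist_force())-f0)
```

```text
dibber y 174 0.015806081561411257 0.04017012599346611 [0.0037 0.0287]
0.036 0.37
0.027 1.39
0.018 0.7
0.009 0.66
-0.0 0.32
[-0.0004  0.0003 -0.0004] 16.9
grip 0.2658518985949272 [-0.35   -0.7706  0.7386]
```

Run:
```python
from h import *
np.set_printoptions(precision=4,suppress=True)
t=np.deg2rad(35); q,ty=quat(AC+np.deg2rad(1.7),t,-1); g=tow(-.045,.0787,.033)+.019*ty
ctrl.move_straight(g+[0,0,.06],v=.1); print(ctrl.get_grip_width(),ctrl.get_wrist_force())
ctrl.move_straight(tow(-.27,.0787,.14)+.019*ty,v=.25)
q,ty=quat(AB,t,-1); xb=np.array([np.cos(AB),np.sin(AB),0]); nb=np.array([xb[1],-xb[0],0])
f=BO-.04*nb-.048*xb+[0,0,.035+.027]+.019*ty
ctrl.move_straight(f+[0,0,.05],v=.2,rot=q); ctrl.hold(.1); print(ctrl.get_grip_width(),ctrl.get_clock())
p=ctrl.camera("top"); save(p,"above2.png"); W=cloud(p)
d=W-BO; B=np.stack([d@xb,d@nb,W[...,2]],-1).reshape(-1,3); I=p["color"].reshape(-1,3).astype(int)
P=B[(B[:,2]>.075)&(B[:,2]<.14)&(np.abs(B[:,1]+.04)<.035)&(B[:,0]>-.02)&(B[:,0]<.13)]
H=P[(P[:,0]<.02)&(P[:,2]>.1)]; T=P[P[:,0]>.04]
for n,X in (('all',P),('handle',H),('tines',T)): print(n,len(X),X.min(0),X.max(0),X.mean(0)); 
print(np.polyfit(H[:,0],H[:,2],1),np.polyfit(T[:,0],T[:,2],1),np.polyfit(P[:,0],P[:,1],1))
cv2.imwrite('pics/above2c.png',cv2.resize(cv2.imread('pics/above2.png')[150:290,230:430],(800,560),interpolation=cv2.INTER_CUBIC))
```

```text
0.26728967144502275 [-0.6821  0.1655 -1.8229]
0.26846688365890925 20.2583
all 311 [-0.02   -0.0645  0.0826] [ 0.0865 -0.0185  0.1198] [ 0.0335 -0.0415  0.0998]
handle 125 [-0.02   -0.0536  0.1009] [ 0.0199 -0.0295  0.1198] [ 0.0002 -0.0418  0.112 ]
tines 151 [ 0.04   -0.0645  0.0826] [ 0.0865 -0.0185  0.0987] [ 0.0616 -0.0414  0.0905]
[-0.0556  0.112 ] [-0.0296  0.0924] [ 0.     -0.0415]
```

View pics/above2c.png

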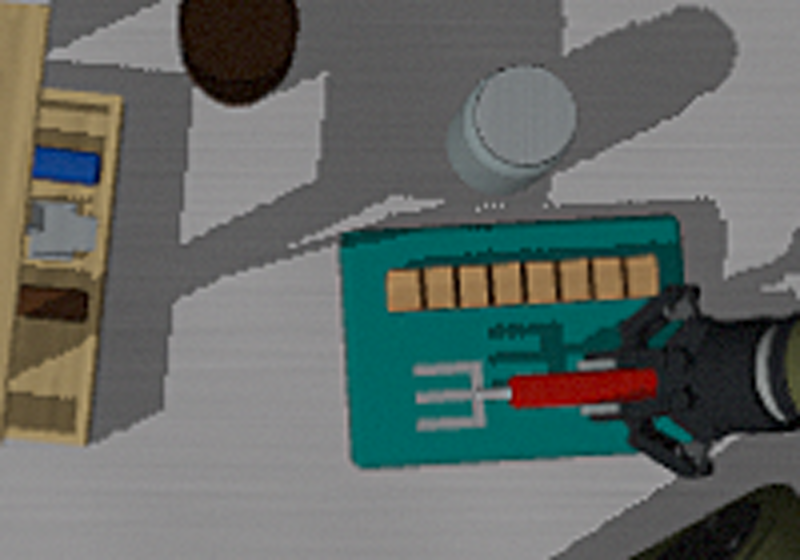

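The fork is held straight over the near half of the block, well clear of the gauge (bar at crop y≈285, fork at y≈390), and pitched about 2° tines-down. I'll level it by 2° and lower until contact.

Run:
```python
from h import *
np.set_printoptions(precision=4,suppress=True)
q,ty=quat(AB,np.deg2rad(37),-1); xb=np.array([np.cos(AB),np.sin(AB),0]); nb=np.array([xb[1],-xb[0],0])
f=BO-.04*nb-.048*xb+[0,0,.062]+.019*ty
ctrl.move_straight(f+[0,0,.04],v=.05,rot=q); ctrl.move_straight(f+[0,0,.005],v=.08); ctrl.hold(.1); f0=ctrl.get_wrist_force()[2]; z=.005
for k in range(10):
    z-=.001; ctrl.move_straight(f+[0,0,z],v=.03); ctrl.hold(.05); d=ctrl.get_wrist_force()[2]-f0; print(round(z,4),round(d,2))
    if d>2: break
ctrl.move_gripper(.47); ctrl.hold(.3)
ctrl.move_straight(f+[0,0,z]-.10*ty,v=.15)
ctrl.move_ptp(f+[-.1,-.12,.2],q)
p=ctrl.camera("top"); save(p,"top2.png"); W=cloud(p)
d=W-BO; B=np.stack([d@xb,d@nb,W[...,2]],-1).reshape(-1,3)
P=B[(B[:,2]>.037)&(B[:,2]<.08)&(np.abs(B[:,1]+.04)<.04)&(np.abs(B[:,0])<.13)]
G=B[(B[:,2]>.05)&(B[:,2]<.08)&(np.abs(B[:,1]-.04)<.03)&(np.abs(B[:,0])<.13)]
H=P[(P[:,0]>-.08)&(P[:,0]<.02)&(P[:,2]>.055)]
for n,X in (('fork',P),('handle',H),('gauge',G)): print(n,len(X),X.min(0),X.max(0)); 
print('handle pitch,z',np.polyfit(H[:,0],H[:,2],1),'yaw',np.polyfit(H[:,0],H[:,1],1),'gauge',np.polyfit(G[:,0],G[:,2],1),np.polyfit(G[:,0],G[:,1],1))
for nm,(x,y) in dict(jar=(.66295,-.21458),pots=(.7247,-.0105)).items():
    w=W.reshape(-1,3); s=w[(w[:,2]>.11)&(np.hypot(w[:,0]-x,w[:,1]-y)<.06)]; print(nm,np.array(cv2.minEnclosingCircle((s[:,:2]*1000).astype(np.float32))[0])-[1000*x,1000*y])
print(ctrl.get_clock())
cv2.imwrite('pics/top2c.png',cv2.resize(cv2.imread('pics/top2.png')[130:290,220:430],(788,600),interpolation=cv2.INTER_CUBIC))
```

```text
0.004 -0.97
0.003 -0.35
0.002 -1.27
0.001 3.3
fork 798 [-0.1243 -0.08    0.037 ] [ 0.1247 -0.0001  0.0703]
handle 259 [-0.0795 -0.0531  0.0559] [ 0.0199 -0.0294  0.0703]
gauge 691 [-0.1006  0.0238  0.051 ] [0.0981 0.0547 0.0665]
handle pitch,z [-0.0031  0.062 ] yaw [-0.0148 -0.0411] gauge [0.0033 0.0587] [-0.0063  0.039 ]
jar [-0.7431 -0.3417]
pots [-0.2538  0.3806]
24.7167
```

View pics/top2c.png

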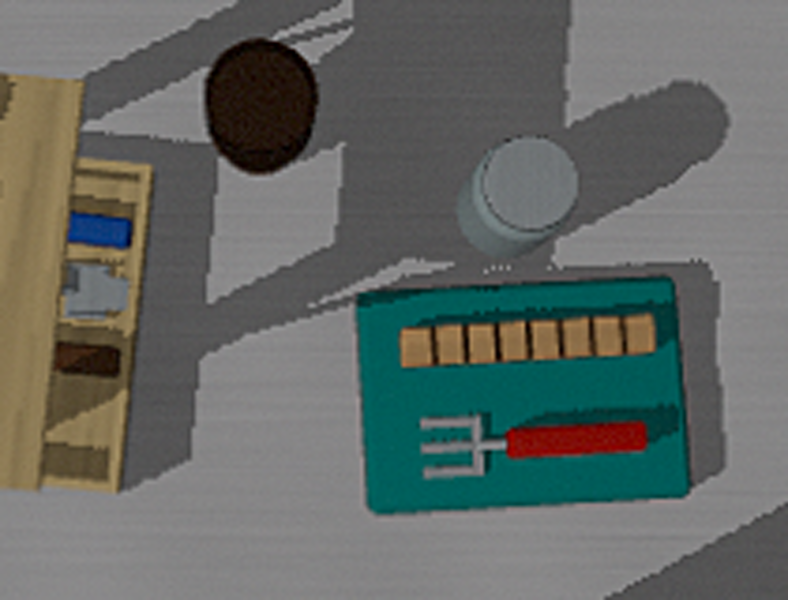

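Both lie flat on the block (gauge at crop y≈340, fork at y≈445), well inside its edges and apart; the other tools, jar and pots are in place. Handing in.

```bash
python3 -c "
from h import *
ctrl.hold(.3); print(ctrl.finish_job(), ctrl.get_clock())"
```

```text
the job is handed in; nothing more can be done
the job is handed in; nothing more can be done
```

The gauge and then the fork are both lying flat, lengthwise and released on the teal block. The job is handed in at about 25 s of the 62 s allowed; no verdict was reported.

**How:** I gripped the gauge near its front end with the hand slanted 35° in from the crate's open front, and lowered it onto the far half of the block until the wrist force showed contact. I took the fork by its handle the same way. It hung about 2° tines-down, so I levelled it before setting it on the near half.

**Last checks, from the top camera:**

| Check | Result |
|---|---|
| Gauge on block | level within 0.2°, yaw 0.4°, about 30 mm in from the block's ends |
| Fork on block | handle level within 0.2°, yaw under 1°, at y ≈ −41 mm (gauge at +39 mm) |
| Gap between gauge and fork | about 40 mm |
| Jar and pots | within 1 mm of where they started |
| Weeder, trowel and dibber | still in the crate |

**Small disagreements:**
- The gauge and the fork touched the block about 4 mm and 1 mm earlier than calculated. The descents stopped on the contact force (about 5 N and 5 N), so neither was dropped.
- The network misidentified some things in the first pictures, such as low-confidence hits for the fork and dibber. I relied on depth, colour and the given sizes instead.

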